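Load a sensor cell into the test clamp and throw its cam lever

TASK

Take the tall sensor cell out of the foam tray, stand it upright on the bed of the test clamp between the V-block and the open jaw pad, and let go of it. Then swing the clamp's cam lever by its knob, clockwise seen from above, over its dead centre so that it snaps to its closed stop and keeps the cell pressed into the V by itself; feel for the snap and do not force the lever (stay under 40 N). Leave the other things where they are.

Things in the scene. Friction and masses are not known exactly. Their poses are not given: they have to be found in the camera images.
- cell: the tall sensor cell: upright black plastic cylinder, 34 mm diameter, 64 mm tall, steel band near the top, 0.11 to 0.2 kg. Origin at the centre of its underside, z up its axis. Starts in either of the tray's two wells, underside 16 mm above the table, 50 mm of it above the tray
- tray: red-brown foam tray fixed to the table, 200 mm long (its x) by 100 mm (its y) by 30 mm high, with two round wells 39 mm wide and 14 mm deep at x = -45 and +45 mm. Origin at the centre of its underside
- clamp: fixed test clamp, aluminium plate 120 mm (its x) by 200 (its y) by 10 thick; origin on the table, z up. Along +y: grey cam housing (40 mm tall, y -75 to -9 mm, lever pivot on top), jaw with pad, the bed (bare plate top, 10 mm up), fixed steel V-block 44 mm wide, 36 mm tall, opening towards the pad. The bed's +x and -x sides are open for fingers
- nest (a point): point on the bed's surface (10 mm above the table) where the centre of the cell's underside lies when the cell touches both flanks of the V; axes as the clamp's. With the jaw open there are 7.5 mm free between pad and such a cell, so it may be stood a few mm short, towards -y of the clamp; the closing jaw pushes it on into the V
- pad: rubber pad on the sliding jaw, 22 mm wide, 8 mm thick, top 38 mm above the table, faces +y of the clamp, about 11 mm stroke; sprung (4 N/mm), presses a clamped cell with about 11 N. Origin at the centre of its lower edge, 14 mm above the table
- pivot (a point): point on the lever's upright hinge axis, 56 mm above the table, 45 mm towards -y from the clamp's origin. How the cam is clocked differs each time and cannot be seen: dead centre comes 1.55 to 2.35 rad clockwise of the clamp's +x, the firm closed stop 0.18 rad after it. Let go before dead centre the lever springs back
- lever: steel cam lever turning level about the pivot: bar 12 mm wide, its top 54 mm above the table, 92 mm from hinge axis to knob axis. Its x axis points from pivot to knob; origin on the hinge axis 40 mm above the table. Starts open, pointing 0.3 rad counter-clockwise to 1.2 rad clockwise (from above) of the clamp's +x; closes clockwise, over its dead centre to a firm stop
- knob (a point): upright black knob at the lever's end, 18 mm diameter, 48 to 90 mm above the table; point on its axis, 72 mm up. Pushed along its arc it resists with 1 N, over the last 1.1 rad climbing to about 12 N at 0.5 rad before dead centre, then fading to nothing; there it snaps to the stop by itself. More than 40 N between fingers and lever (a squeeze counts) is forcing it
- short_cell: bystander: like the cell but only 34 mm tall, stands in the tray's other well
- cleaner: bystander: white plastic bottle, 48 mm diameter, 100 mm tall, origin at underside
- driver: bystander: screwdriver lying on the table
- weight: bystander: brass weight, 40 mm diameter, 46 mm tall, origin at underside
Not all that is in view belongs to the job. Leave any purple or turquoise look-alike of the cell alone.

How it is judged:
On the way, in this order (a step that is already met when the one before it is completed fails the run):
1. the cell stands upright on the clamp's bed between pad and V-block, released, not yet clamped (horizontal distance between cell and nest below 0.014 m and z of cell in the frame of nest below 0.004 m and angle between cell's own z axis and vertical below 0.1 rad and contact force between the fingers and cell below 0.3 N and contact force between pad and cell below 3 N), for 0.2 s.
2. the pad presses the cell (contact force between pad and cell above 5 N), for 0.2 s.
At the end, for the whole second after the job is handed in: with the robot away, the lever stays closed at rest and the pad keeps pressing the cell with more than 5 N; the cell stands on the bed (within 4 mm), upright within 0.06 rad and within 5 mm of its place in the V, at rest (contact force between pad and cell above 5 N and horizontal distance between cell and nest below 0.005 m and z of cell in the frame of nest below 0.004 m and angle between cell's own z axis and vertical below 0.06 rad and angular speed of lever below 0.1 rad/s and linear speed of cell below 0.01 m/s); the robot touches nothing.
It fails at once if the fingers or arm push or squeeze the lever with more than 40 N (contact force between any of the fingers, the arm and lever above 40 N).
It fails at once if a bystander is moved more than 20 mm (distance of any of short_cell, cleaner, driver, weight from where it was at the start of the episode above 0.02 m).
It also fails if it takes over 64 s, if anything falls off the work surface, if the arm or the gripper's body presses on something with over 40 N, if the wrist force passes 120 N, or if a joint passes its speed limit or range.

ROBOT

A 6-joint arm with a two-finger parallel gripper is mounted at the origin on the work surface. World frame = base frame: x ahead of the robot, y to its left, z up, the work surface at z = 0. Lengths are in m, angles in rad, forces in N, time in s.
With the tool pointing down it reaches from about 0.25 to 0.725 m from the base axis. Payload 4 kg.
Tool frame: the origin (TCP) lies at the centre of the arm's flange, where the gripper is bolted on; the fingertips stand 173 mm ahead of it and the grasp point (between the pads) lies 155 mm ahead of it; x points along the fingers, z is the direction in which the jaws open and shut, and the axes are right-handed (so a half turn about x gives the same grasp; the last joint's range is limited). The gripper opens to 85 mm and grips with 20 to 120 N. Pads are 22 mm wide; open, the fingers measure 114 mm over their backs; the gripper's body (76 mm by 85 mm) begins 54 mm behind the grasp point. The pads swing forward as they close: fully open they stand 13 mm farther back than shut.
Start: joints at [1.212, 0.241, 0.005, 1.335, 0, 1.571], TCP at [0.176, 0.468, 0.405] pointing down, gripper open.
Joint ranges: [-2.72, 2.72], [-1.05, 1.87], [-1.09, 1.28], [-1.99, 2.15], [-1.42, 1.44], [-3.14, 3.14]. Speed limits (rad/s): [2.79, 2.79, 3.14, 3.14, 3.14, 3.14].

INTERFACE

Orientations are given as a unit quaternion [x, y, z, w].
In Python, from workcell import bot gives the robot as it stands.
- The arm moves only by the tool arm_command, never from a script. Its argument "moves" is one flat list of numbers, 7 for each row, row after row: the shift along the tool's x, y, z in m, then the turn, a rotation vector about the tool's x, y, z in rad, then the closure, from -1 (fully open) to 1 (shut). A call has 1 to 20 rows; each row shifts and turns the pose as measured when the row begins, along the tool's axes as they then stand; what a row does not reach is not made up. A row lasts 1/12 s, in which the tool goes at most 41.7 mm and 7.16 degrees, less where a joint would pass 70% of its speed; a pose out of reach is approached as far as the arm can. A call with a gripper value outside its range is refused whole. The fingers move at their own pace and stop on an object; the grip force is fixed at half the most. Time passes only in rows, so rows that do not move let the fingers close. It gives the time, the measured TCP pose, the force and the opening at its end, in the units of the state.
- bot.get_obs(): the state, without advancing time (a new reading comes with each control period).
- bot.camera(name): name is "scene" or "top"; returns the picture (420x560x3 uint8, red, green, blue); there is no depth.
- bot.get_calibration(name): a dict with "mtx" (3x3 intrinsics, pixels), "world_from_camera" (4x4, takes a point from camera to world coordinates). Camera axes: x right, y up, looking along -z (the intrinsics and any distortion apply to the point x, -y, -z); pixel columns grow to the right and rows downward; lengths in m; the calibration is good to about 2 mm. A picture is of the moment at which its call begins. get_calibration takes no time and is no camera call.
- bot.job_done(): hands the job in, once; it reports no verdict.
The state is a dict: "clock": time; "joint_pos": joint angles; "joint_vel": joint speeds; "tau": joint torques, N m; "eef_pos": TCP position; "tool_rot": TCP orientation; "ft_force": force on the tool from outside, world axes, zero at the start; "ft_torque": the same for the moment, N m; "grip_width": finger opening in m.
Only numpy, scipy, OpenCV 4.12 (cv2) and the standard library are available. Lean on these libraries where they do the work, as an engineer would, in place of code of your own. Each camera call takes 0.05 s, during which the arm holds its last target.

## Working session

There is one attempt and no reset: what is moved stays moved. The work goes in short steps, Python scripts to look and compute and a tool call to move; the robot and the scene stay as the last step left them, time stands still between calls to the robot, and variables do not carry over. Pictures are saved under pics/ and viewed, and the job is handed in when it is done.

Besides the shell and the picture viewer there is one more tool, called after "Request:" by a JSON object that holds its "api" and its "payload". arm_command: Moves the arm, as the interface text tells. Its arguments: {"type":"object","properties":{"moves":{"type":"array"}},"required":["moves"]}

```bash
ls; mkdir -p pics
python3 - <<'E'
from workcell import bot
import cv2
o=bot.get_obs()
for k,v in o.items(): print(k,v)
for n in("scene","top"):
    cv2.imwrite(f"pics/{n}0.png",cv2.cvtColor(bot.camera(n),cv2.COLOR_RGB2BGR))
    print(bot.get_calibration(n))
E
```

```text
pics
clock 0.0
joint_pos [ 1.21196605e+00  2.41427730e-01  3.68017030e-03  1.33518629e+00
 -3.36125399e-06  1.57081137e+00]
joint_vel [ 9.88927807e-05  9.33710741e-04  6.01199095e-04  6.08222056e-04
 -4.46975564e-04  3.61733804e-05]
tau [ 1.68509446e-04 -3.72313643e+01  2.52411371e+01  1.67260109e-02
  2.61739626e-05  3.71411019e-06]
eef_pos [0.17549242 0.46789371 0.40378838]
tool_rot [-0.40317387  0.58182436  0.40231103  0.58058339]
ft_force [ 0.73617036 -0.35757546 -0.30781228]
ft_torque [ 0.0338559  -0.02167734 -0.02484007]
grip_width 0.08581211657454277
{'mtx': array([[510.80693434,   0.        , 277.62656378],
       [  0.        , 510.80693434, 209.60585741],
       [  0.        ,   0.        ,   1.        ]]), 'world_from_camera': array([[ 6.90764713e-01, -5.77448572e-01,  4.35197953e-01,
         1.11446887e+00],
       [ 7.23079449e-01,  5.51249906e-01, -4.16268725e-01,
        -5.80444199e-01],
       [ 4.70949980e-04,  6.02226443e-01,  7.98325178e-01,
         1.17384829e+00],
       [ 0.00000000e+00,  0.00000000e+00,  0.00000000e+00,
         1.00000000e+00]])}
{'mtx': array([[399.38176054,   0.        , 284.0458543 ],
       [  0.        , 399.38176054, 206.32953589],
       [  0.        ,   0.        ,   1.        ]]), 'world_from_camera': array([[-0.03159248,  0.96780494, -0.24971085,  0.27342218],
       [-0.99949261, -0.02957679,  0.01182124, -0.00147404],
       [ 0.00405501,  0.24995761,  0.96824829,  1.13008734],
       [ 0.        ,  0.        ,  0.        ,  1.        ]])}
```

View pics/scene0.png

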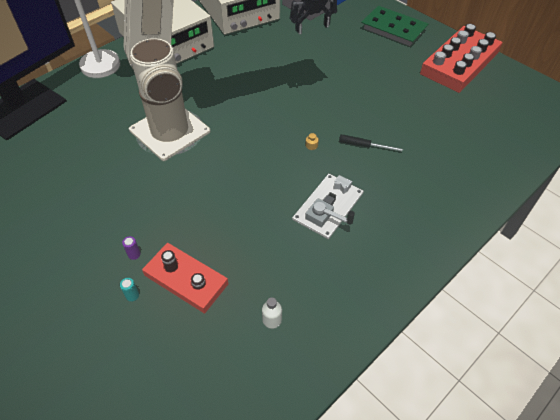

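View pics/top0.png

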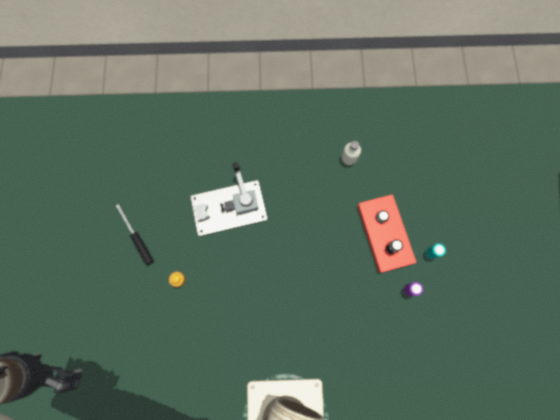

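The views show the tray (scene 185,275; top 387,233), the clamp (scene 328,207; top 228,207), and the cells on the tray. I'll zoom in on these next.

Run:
```python
import cv2,numpy as np
s=cv2.imread("pics/scene0.png");t=cv2.imread("pics/top0.png")
def z(im,x,y,w,h,f): return cv2.resize(im[y:y+h,x:x+w],None,fx=f,fy=f,interpolation=cv2.INTER_CUBIC)
a=z(s,285,165,90,80,4.4444);b=z(t,180,150,100,90,4)
c=z(s,110,225,130,90,3);d=z(t,345,180,120,90,3)
cv2.imwrite("pics/clampz.png",np.hstack([cv2.resize(a,(400,356)),cv2.resize(b,(396,356))]))
cv2.imwrite("pics/trayz.png",np.hstack([c,d]))
print(a.shape)
```

```text
(356, 400, 3)
```

View pics/clampz.png

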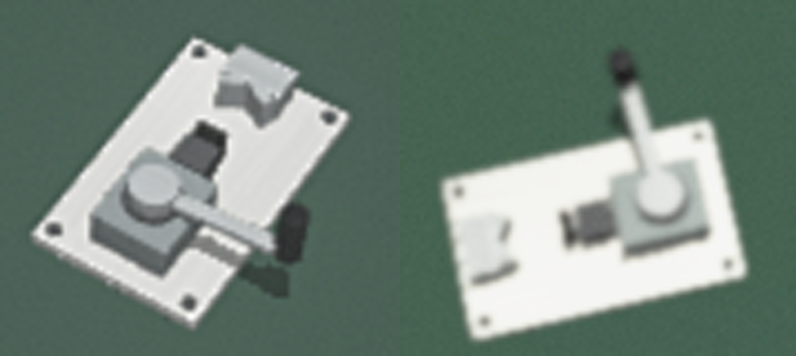

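View pics/trayz.png

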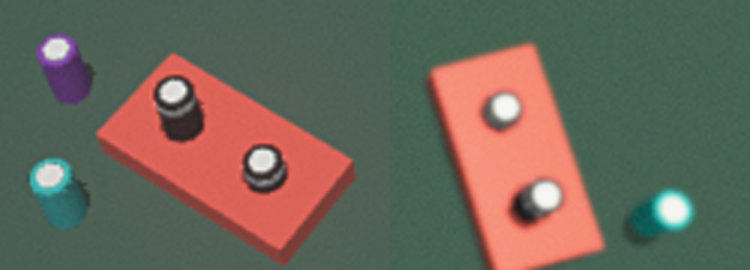

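```bash
cat > h.py <<'E'
import cv2,numpy as np
from workcell import bot
C={n:bot.get_calibration(n) for n in("scene","top")}
def ray(n,u,v):
    K=C[n]["mtx"];T=C[n]["world_from_camera"]
    d=np.array([(u-K[0,2])/K[0,0],-(v-K[1,2])/K[1,1],-1.]);return T[:3,3],T[:3,:3]@d
def onz(n,u,v,z):
    o,d=ray(n,u,v);return (o+d*(z-o[2])/d[2])
def proj(n,p):
    K=C[n]["mtx"];T=C[n]["world_from_camera"];q=T[:3,:3].T@(np.array(p)-T[:3,3])
    return K[0,0]*q[0]/-q[2]+K[0,2],K[1,2]-K[1,1]*q[1]/-q[2]
def tri(u1,u2):
    A=[];b=[]
    (o1,d1),(o2,d2)=ray("scene",*u1),ray("top",*u2)
    s=np.linalg.lstsq(np.c_[d1,-d2],o2-o1,rcond=None)[0]
    p,q=o1+s[0]*d1,o2+s[1]*d2
    return (p+q)/2,np.linalg.norm(p-q)
E
python3 - <<'E'
from h import *
np.set_printoptions(precision=4,suppress=True)
I={n:cv2.imread(f"pics/{n}0.png") for n in C}
roi={"scene":dict(tray=(135,235,240,320),clamp=(285,165,375,245)),"top":dict(tray=(350,185,425,280),clamp=(182,172,275,242))}
for n in C:
    hsv=cv2.cvtColor(I[n],cv2.COLOR_BGR2HSV)
    red=((hsv[...,0]<12)|(hsv[...,0]>170))&(hsv[...,1]>120)&(hsv[...,2]>90)
    wht=(hsv[...,1]<40)&(hsv[...,2]>(120))
    for k,m,z in(("tray",red,.03),("clamp",wht,.01)):
        x0,y0,x1,y1=roi[n][k];mm=np.zeros(m.shape,np.uint8);mm[y0:y1,x0:x1]=m[y0:y1,x0:x1]
        cs=cv2.findContours(mm,cv2.RETR_EXTERNAL,cv2.CHAIN_APPROX_NONE)[0];c=max(cs,key=cv2.contourArea)
        P=np.array([onz(n,u,v,z)[:2] for u,v in c[:,0]],np.float32)
        r=cv2.minAreaRect(P*1000);print(n,k,r)
        if k=="tray": print("tray px",cv2.boundingRect(c))
        # bright caps in tray
        if k=="tray":
            w=(hsv[...,1]<60)&(hsv[...,2]>170);w[:y0]=0;w[y1:]=0;w[:,:x0]=0;w[:,x1:]=0
            nn,l,st,ce=cv2.connectedComponentsWithStats(w.astype(np.uint8))
            for i in range(1,nn):
                if st[i,4]>8:print(" cap",ce[i],st[i],onz(n,*ce[i],.08),onz(n,*ce[i],.05))
    dark=(hsv[...,2]<60);
    x0,y0,x1,y1={"scene":(335,200,365,235),"top":(225,155,250,180)}[n]
    print(I[n][y0:y1:3,x0:x1:3].max(2))
E
```

```text
scene tray ((479.76007080078125, -301.996337890625), (210.18626403808594, 108.73838806152344), 13.274238586425781)
tray px (142, 243, 86, 70)
 cap [167.3913 254.9783] [164 252   8   7  46] [ 0.4301 -0.3092  0.08  ] [ 0.4114 -0.3018  0.05  ]
 cap [196.8571 278.0816] [193 275   9   7  49] [ 0.5334 -0.2967  0.08  ] [ 0.5175 -0.2889  0.05  ]
scene clamp ((569.003173828125, 152.0203857421875), (132.39939880371094, 218.29457092285156), 11.983383178710938)
[[167 219 218 221 218 218 217 175  97  98]
 [225 219 222 220 219 218 227  94 100  99]
 [221 220 219 218 219 226 102 101  99  97]
 [222 218 218 218 220 137 101  99 100  99]
 [198 218 218 218 178  54  60 100  98  99]
 [200 193 185 228  73  59  56 101 100  99]
 [222 131 194 202  66  53  62 100  99  99]
 [130 219 134 131  65  51  94 100  99 100]
 [214 125  74 100  99  74  99  99  99  98]
 [230  92  68  68  69  96  99  98  98  97]
 [105 101 102  74  67  97  99  98  97  98]
 [ 98 101 100  98  99  99 100  97  98  99]]
top tray ((472.9599304199219, -296.9728088378906), (203.49203491210938, 108.75920867919922), 13.181435585021973)
tray px (358, 195, 58, 78)
 cap [383.1515 214.9394] [379 211   9   9  66] [ 0.512  -0.2813  0.08  ] [ 0.5188 -0.2893  0.05  ]
 cap [397.  244.5] [393 240   9  10  72] [ 0.4305 -0.3105  0.08  ] [ 0.435  -0.3194  0.05  ]
top clamp ((582.0223388671875, 149.96160888671875), (162.88623046875, 207.73179626464844), 11.972952842712402)
[[ 99 100 100  97  99  99  99  97 100]
 [ 98  99  99  97  98 100  96 100  97]
 [ 99 102 100  95  96 100  97 100  96]
 [ 99  97  92  59  70  95  99  99 100]
 [ 99  99  94  55  50  86  99  99  99]
 [ 98 100  96  62  54  94  98  96 102]
 [ 99  97  99  96 171 166 100 100  98]
 [ 97 101  99  88 190 205 100 100 101]
 [100 101  95  65 149 222 121  99  96]]
```

Run:
```python
from h import *
np.set_printoptions(precision=4,suppress=True)
I={n:cv2.imread(f"pics/{n}0.png") for n in C}
ap={"scene":[(198,50),(329,117),(53,229),(189,302)],"top":[(458,190),(699,136),(484,321),(727,265)]}
for n in C:
    W=[]
    g=I[n].max(2).astype(float)
    for x,y in ap[n]:
        if n=="scene": u,v=285+x/4.444-.5,165+y/4.45-.5
        else: u,v=180+(x-400)/3.96-.5,150+y/3.956-.5
        ui,vi=round(u),round(v)
        r=2
        p=g[vi-r:vi+r+1,ui-r:ui+r+1];w=np.clip(p.max()-p-25,0,None)
        yy,xx=np.mgrid[vi-r:vi+r+1,ui-r:ui+r+1]
        c=((w*xx).sum()/w.sum(),(w*yy).sum()/w.sum())
        W.append(onz(n,*c,.01)[:2]);print(n,(u,v),c,W[-1])
    W=np.array(W);print("mean",W.mean(0),"quad edges",[np.linalg.norm(W[i]-W[j]) for i,j in((0,1),(2,3),(0,2),(1,3))])
    for a,b in((0,1),(2,3),(0,2),(1,3)):
        d=W[b]-W[a];print("ang",np.degrees(np.arctan2(d[1],d[0])))
    # dark knob
    x0,y0,x1,y1={"scene":(345,210,357,227),"top":(231,160,243,173)}[n]
    m=np.zeros(g.shape,np.uint8);m[y0:y1,x0:x1]=g[y0:y1,x0:x1]<66
    nn,l,st,ce=cv2.connectedComponentsWithStats(m);print("knob",st[1:],ce[1:])
```

```text
scene (329.05445544554453, 175.73595505617976) (np.float64(329.3015384615385), np.float64(175.79589743589744)) [0.4952 0.2266]
scene (358.532403240324, 190.79213483146066) (np.float64(358.814489571899), np.float64(190.7343578485181)) [0.5944 0.2468]
scene (296.42619261926194, 215.96067415730337) (np.float64(296.43189964157705), np.float64(215.997311827957)) [0.5331 0.0492]
scene (327.02925292529255, 232.36516853932585) (np.float64(327.0126849894292), np.float64(232.73044397463002)) [0.6319 0.0698]
mean [0.5637 0.1481] quad edges [np.float64(0.10125196768757534), np.float64(0.10095513365956697), np.float64(0.18135672786691515), np.float64(0.18093266773916836)]
ang 11.502709670459852
ang 11.741889885839642
ang -77.94225757248829
ang -78.03523711883385
knob [[347 211   7  13  73]] [[350.1233 217.0959]]
top (194.14646464646464, 197.52831142568252) (np.float64(194.30180180180182), np.float64(197.99099099099098)) [0.5953 0.245 ]
top (255.00505050505052, 183.87815975733065) (np.float64(254.8019801980198), np.float64(183.9108910891089)) [0.6329 0.0686]
top (200.71212121212122, 230.64256825075836) (np.float64(200.88260869565218), np.float64(230.77826086956523)) [0.4976 0.2239]
top (262.07575757575756, 216.48685540950456) (np.float64(262.41875), np.float64(216.3)) [0.5346 0.048 ]
mean [0.5651 0.1464] quad edges [np.float64(0.18042208280761157), np.float64(0.17979977318940837), np.float64(0.09993702027005259), np.float64(0.10046843835060174)]
ang -77.97100330673624
ang -78.14028044560392
ang -167.8120432645245
ang -168.16822685496484
knob [[233 164   7   8  29]] [[235.8621 167.7241]]
```

Run:
```python
from h import *
s=cv2.imread("pics/scene0.png");t=cv2.imread("pics/top0.png")
print(tri((350.1,217.1),(235.9,167.7)))
def z(im,x,y,w,h,f): 
    r=cv2.resize(im[y:y+h,x:x+w],None,fx=f,fy=f,interpolation=cv2.INTER_CUBIC)
    for i in range(0,w,5): cv2.putText(r,str(x+i),(int((i+.5)*f)-8,8),0,.3,(0,0,255));cv2.line(r,(int((i+.5)*f),10),(int((i+.5)*f),16),(0,0,255))
    for i in range(0,h,5): cv2.putText(r,str(y+i),(0,int((i+.5)*f)),0,.3,(0,0,255));cv2.line(r,(20,int((i+.5)*f)),(26,int((i+.5)*f)),(0,0,255))
    return r
cv2.imwrite("pics/vz.png",np.hstack([z(s,323,172,33,38,12),z(t,192,188,33,38,12)]))
```

```text
(array([0.66401341, 0.11811376, 0.0687273 ]), np.float64(0.001683348271163183))
```

View pics/vz.png

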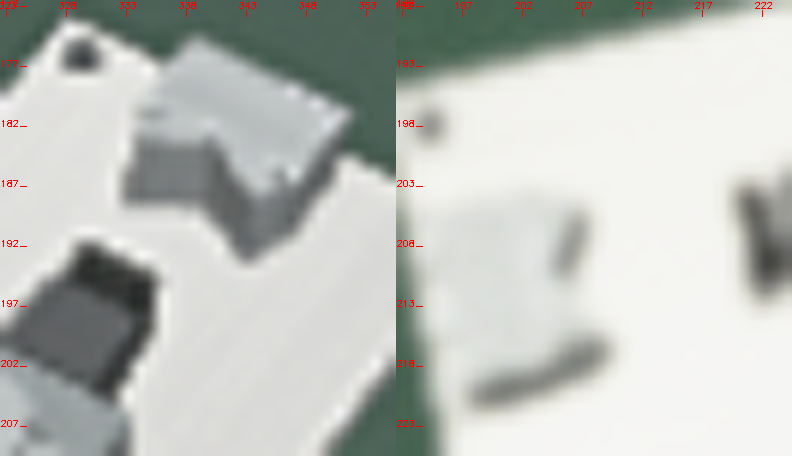

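```bash
cat >> h.py <<'E'
O=np.array([.5645,.147]);YAW=.2085
R=np.array([[np.cos(YAW),-np.sin(YAW)],[np.sin(YAW),np.cos(YAW)]])
def cl(p): return R.T@(np.array(p)[:2]-O)
def wd(p): return O+R@np.array(p)
E
python3 - <<'E'
from h import *
np.set_printoptions(precision=4,suppress=True)
f=lambda x,y:(323+x/12-.5,172+y/12-.5)
g=lambda x,y:(192+(x-396)/12-.5,188+y/12-.5)
for k,p,z in(("vertex",(212,138),.036),("tipL",(138,130),.036),("tipR",(248,188),.036),("tipR2",(270,188),.036),("backL",(195,37),.036),("backR",(350,113),.036),("padL",(88,240),.038),("padR",(156,275),.038)):
    print("scene",k,cl(onz("scene",*f(*p),z)))
for k,p,z in(("tipR top",(585,212),.036),("flankR bottom?",(563,275),.036),("padfaceT",(737,190),.038),("padfaceB",(757,297),.038),("frontL",(605,345),.036),("backLowL",(470,395),.036)):
    print("top",k,cl(onz("top",*g(*p),z)),cl(onz("top",*g(*p),.012)))
E
```

```text
scene vertex [-0.0013  0.0658]
scene tipL [-0.0174  0.0579]
scene tipR [0.0138 0.0571]
scene tipR2 [0.0181 0.0601]
scene backL [-0.021   0.0915]
scene backR [0.0224 0.0916]
scene padL [-0.009  0.02 ]
scene padR [0.0098 0.02  ]
top tipR top [0.0125 0.0538] [0.0197 0.0568]
top flankR bottom? [-0.0013  0.0617] [0.0056 0.065 ]
top padfaceT [0.0087 0.0178] [0.0164 0.0202]
top padfaceB [-0.0178  0.0184] [-0.0107  0.0208]
top frontL [-0.0202  0.0554] [-0.0137  0.0585]
top backLowL [-0.0245  0.0883] [-0.0181  0.0921]
```

```bash
cat >> h.py <<'E'
from scipy.spatial.transform import Rotation as Ro
np.set_printoptions(precision=4,suppress=True)
def plan(p,jaw):
    """TCP-to-go in tool axes for grasp point p (world), jaw dir yaw; tool down"""
    o=bot.get_obs();q=Ro.from_quat(o["tool_rot"]);e=np.array(o["eef_pos"])
    print("t",o["clock"],"eef",e,"grip",o["grip_width"],"F",o["ft_force"],"j",o["joint_pos"])
    M=q.as_matrix();print("tool x",M[:,0],"y",M[:,1],"z",M[:,2])
    best=None
    for s in(0,np.pi):
        z=np.array([np.cos(jaw+s),np.sin(jaw+s),0]);x=np.array([0,0,-1.]);y=np.cross(z,x)
        T=Ro.from_matrix(np.c_[x,y,z]);rv=(q.inv()*T).as_rotvec()
        if best is None or np.linalg.norm(rv)<np.linalg.norm(best[0]):best=(rv,T)
    rv,T=best;tcp=np.array(p)+[0,0,.155]
    print("rotvec tool",rv,"shift cur axes",M.T@(tcp-e),"shift after turn",T.as_matrix().T@(tcp-e))
E
python3 - <<'E'
from h import *
plan((.430,-.310,.2),YAW)
print(wd((0,.042)))
E
```

```text
t 0.1 eef [0.1755 0.4679 0.4039] grip 0.085379882326682 F [ 0.0305 -0.0862 -0.1182] j [ 1.212   0.2413  0.0038  1.3352 -0.      1.5708]
tool x [-0.0007 -0.0018 -1.    ] y [-0.9363  0.3512 -0.    ] z [ 0.3512  0.9363 -0.0019]
rotvec tool [ 1.0035 -0.0017  0.001 ] shift cur axes [ 0.0501 -0.5115 -0.6389] shift after turn [ 0.0489 -0.8138  0.088 ]
[0.5558 0.1881]
```

Request:
{"api": "arm_command", "payload": {"moves": [0, 0, 0, 0.1115, 0, 0, -1, 0, 0, 0, 0.1115, 0, 0, -1, 0, 0, 0, 0.1115, 0, 0, -1, 0, 0, 0, 0.1115, 0, 0, -1, 0, 0, 0, 0.1115, 0, 0, -1, 0, 0, 0, 0.1115, 0, 0, -1, 0, 0, 0, 0.1115, 0, 0, -1, 0, 0, 0, 0.1115, 0, 0, -1, 0, 0, 0, 0.1115, 0, 0, -1]}}

```text
clock: 0.85
eef_pos: [0.1749, 0.4665, 0.3988]
tool_rot: [-0.061, 0.707, 0.052, 0.703]
ft_force: [0.6, 0.1, -0.4]
grip_width: 0.0854
```

Request:
{"api": "arm_command", "payload": {"moves": [0, -0.04, 0.004, 0, 0, 0, -1, 0, -0.04, 0.004, 0, 0, 0, -1, 0, -0.04, 0.004, 0, 0, 0, -1, 0, -0.04, 0.004, 0, 0, 0, -1, 0, -0.04, 0.004, 0, 0, 0, -1, 0, -0.04, 0.004, 0, 0, 0, -1, 0, -0.04, 0.004, 0, 0, 0, -1, 0, -0.04, 0.004, 0, 0, 0, -1, 0, -0.04, 0.004, 0, 0, 0, -1, 0, -0.04, 0.004, 0, 0, 0, -1, 0, -0.04, 0.004, 0, 0, 0, -1, 0, -0.04, 0.004, 0, 0, 0, -1, 0, -0.04, 0.004, 0, 0, 0, -1, 0, -0.04, 0.004, 0, 0, 0, -1, 0, -0.04, 0.004, 0, 0, 0, -1, 0, -0.04, 0.004, 0, 0, 0, -1, 0, -0.04, 0.004, 0, 0, 0, -1, 0, -0.04, 0.004, 0, 0, 0, -1]}}

```text
clock: 2.35
eef_pos: [0.3602, -0.2531, 0.4024]
tool_rot: [-0.066, 0.707, 0.055, 0.702]
ft_force: [1.3, 0.5, -0.5]
grip_width: 0.0853
```

Run:
```python
from h import *
plan((.430,-.310,.2),YAW)
```

```text
t 2.35 eef [ 0.3602 -0.2531  0.4024] grip 0.08530966444720307 F [ 1.3028  0.5226 -0.5051] j [-0.6077  0.1208 -0.1489  1.2952 -0.0165  0.7919]
tool x [-0.0045 -0.0169 -0.9998] y [-0.1703  0.9853 -0.0159] z [ 0.9854  0.1702 -0.0073]
rotvec tool [-0.0374 -0.0076  0.0158] shift cur axes [ 0.048  -0.0672  0.0595] shift after turn [ 0.0474 -0.0701  0.0565]
```

Request:
{"api": "arm_command", "payload": {"moves": [0, 0, 0, -0.037, -0.008, 0.016, -1, 0.012, -0.0175, 0.014, 0, 0, 0, -1, 0.012, -0.0175, 0.014, 0, 0, 0, -1, 0.012, -0.0175, 0.014, 0, 0, 0, -1, 0.012, -0.0175, 0.014, 0, 0, 0, -1, 0, 0, 0, 0, 0, 0, -1]}}

```text
clock: 2.85
eef_pos: [0.4314, -0.323, 0.3491]
tool_rot: [-0.069, 0.704, 0.069, 0.703]
ft_force: [1.2, -0.7, -0.5]
grip_width: 0.0854
```

Run:
```python
from h import *
plan((.430,-.310,.066),YAW)
```

```text
t 2.85 eef [ 0.4314 -0.323   0.3491] grip 0.08535254069267251 F [ 1.1613 -0.6904 -0.5116] j [-0.6426  0.3472  0.0046  1.2294 -0.0005  0.7326]
tool x [-0.0012  0.0003 -1.    ] y [-0.1943  0.9809  0.0005] z [ 0.9809  0.1943 -0.0011]
rotvec tool [-0.0129 -0.0011 -0.0005] shift cur axes [0.1282 0.013  0.0013] shift after turn [0.1281 0.013  0.0013]
```

Request:
{"api": "arm_command", "payload": {"moves": [0, 0.013, 0.001, -0.013, 0, 0, -1, 0, 0, 0, 0, 0, 0, -1, 0, 0, 0, 0, 0, 0, -1]}}

```text
clock: 3.1
eef_pos: [0.4292, -0.309, 0.3464]
tool_rot: [-0.072, 0.705, 0.076, 0.701]
ft_force: [0.0, 0.2, 0.8]
grip_width: 0.0854
```

Run:
```python
from h import *
plan((.430,-.310,.066),YAW)
cv2.imwrite("pics/t1.png",cv2.cvtColor(bot.camera("scene"),cv2.COLOR_RGB2BGR))
```

```text
t 3.1 eef [ 0.4292 -0.309   0.3464] grip 0.08541209355069053 F [0.0245 0.1685 0.8384] j [-0.624   0.3327 -0.0237  1.2225 -0.0003  0.7379]
tool x [-0.0067  0.0044 -1.    ] y [-0.2074  0.9782  0.0057] z [ 0.9782  0.2074 -0.0056]
rotvec tool [ 0.0004 -0.0056 -0.0057] shift cur axes [ 0.1254 -0.0019  0.0013] shift after turn [ 0.1254 -0.0011  0.0006]
```

View pics/t1.png

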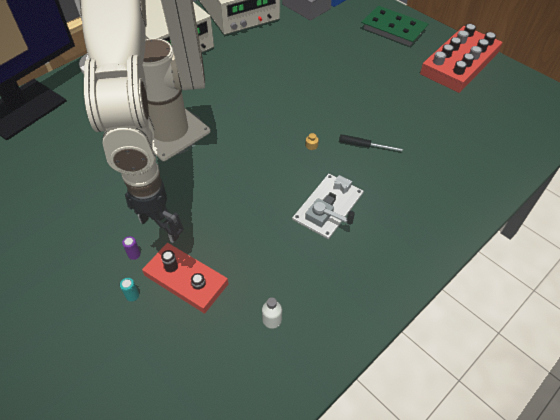

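The gripper hangs over the tall cell (scene 168,258). The cell is the left one in the tray. I'll descend now.

Request:
{"api": "arm_command", "payload": {"moves": [0, 0, 0, 0, -0.0055, -0.0055, -1, 0.02, 0, 0, 0, 0, 0, -1, 0.02, 0, 0, 0, 0, 0, -1, 0.02, 0, 0, 0, 0, 0, -1, 0.02, 0, 0, 0, 0, 0, -1, 0.01, 0, 0, 0, 0, 0, -1, 0, 0, 0, 0, 0, 0, -1]}}

```text
clock: 3.73
eef_pos: [0.429, -0.3077, 0.2618]
tool_rot: [-0.079, 0.698, 0.07, 0.708]
ft_force: [-0.8, 1.3, 0.7]
grip_width: 0.0855
```

Run:
```python
from h import *
plan((.430,-.310,.066),YAW)
```

```text
t 3.7333 eef [ 0.429  -0.3077  0.2618] grip 0.0854614255305649 F [-0.8191  1.2576  0.6741] j [-0.6223  0.3932 -0.1726  0.9867  0.0001  0.7377]
tool x [ 0.0149 -0.0106 -0.9998] y [-0.2091  0.9778 -0.0134] z [0.9778 0.2093 0.0124]
rotvec tool [0.0023 0.0124 0.0134] shift cur axes [ 0.0409 -0.0019  0.    ] shift after turn [ 0.0408 -0.0025  0.0005]
```

Request:
{"api": "arm_command", "payload": {"moves": [0, -0.002, 0, 0, 0.012, 0.013, -1, 0, 0, 0, 0, 0, 0, -1, 0.012, 0, 0, 0, 0, 0, -1, 0.012, 0, 0, 0, 0, 0, -1, 0.01, 0, 0, 0, 0, 0, -1, 0, 0, 0, 0, 0, 0, -1, 0, 0, 0, 0, 0, 0, -1]}}

```text
clock: 4.32
eef_pos: [0.4316, -0.3116, 0.235]
tool_rot: [-0.077, 0.7, 0.071, 0.707]
ft_force: [0.7, -0.5, 0.3]
grip_width: 0.0855
```

Run:
```python
from h import *
plan((.430,-.310,.066),YAW)
```

```text
t 4.3167 eef [ 0.4316 -0.3116  0.235 ] grip 0.085455068369441 F [ 0.6547 -0.5013  0.3399] j [-0.6252  0.4328 -0.1906  0.9345 -0.0001  0.7348]
tool x [ 0.0103 -0.0076 -0.9999] y [-0.2091  0.9778 -0.0096] z [0.9778 0.2092 0.0085]
rotvec tool [0.0022 0.0085 0.0096] shift cur axes [ 0.014   0.002  -0.0013] shift after turn [ 0.014   0.0019 -0.0012]
```

Request:
{"api": "arm_command", "payload": {"moves": [0, 0, 0, 0, 0.009, 0.01, -1, 0, 0, 0, 0, 0, 0, -1, 0.012, 0.001, -0.001, 0, 0, 0, -1, 0, 0, 0, 0, 0, 0, -1]}}

```text
clock: 4.65
eef_pos: [0.4315, -0.3116, 0.2259]
tool_rot: [-0.075, 0.703, 0.074, 0.704]
ft_force: [-0.7, 0.5, 0.8]
grip_width: 0.0853
```

Run:
```python
from h import *
plan((.430,-.310,.066),YAW)
```

```text
t 4.65 eef [ 0.4315 -0.3116  0.2259] grip 0.08534796540156751 F [-0.704   0.4584  0.7542] j [-0.6255  0.4474 -0.1949  0.9258 -0.0001  0.7346]
tool x [ 0.0021 -0.0017 -1.    ] y [-0.2091  0.9779 -0.0021] z [0.9779 0.2091 0.0017]
rotvec tool [0.0022 0.0017 0.0021] shift cur axes [ 0.0049  0.0019 -0.0011] shift after turn [ 0.0049  0.0019 -0.0011]
```

Request:
{"api": "arm_command", "payload": {"moves": [0.005, 0.002, -0.001, 0, 0, 0, -1, 0, 0, 0, 0, 0, 0, -1, 0, 0, 0, 0, 0, 0, 1, 0, 0, 0, 0, 0, 0, 1, 0, 0, 0, 0, 0, 0, 1, 0, 0, 0, 0, 0, 0, 1, 0, 0, 0, 0, 0, 0, 1, 0, 0, 0, 0, 0, 0, 1, 0, 0, 0, 0, 0, 0, 1, 0, 0, 0, 0, 0, 0, 1]}}

```text
clock: 5.48
eef_pos: [0.431, -0.3104, 0.2235]
tool_rot: [-0.076, 0.701, 0.073, 0.705]
ft_force: [0.4, 0.0, -0.7]
grip_width: 0.0327
```

Run:
```python
from h import *
plan((.430,-.310,.066),YAW)
```

```text
t 5.4833 eef [ 0.431  -0.3104  0.2235] grip 0.032673652870827595 F [ 0.3941  0.0494 -0.6851] j [-0.6241  0.447  -0.2032  0.9139 -0.0002  0.7359]
tool x [ 0.0054 -0.0041 -1.    ] y [-0.2092  0.9779 -0.0051] z [0.9779 0.2092 0.0044]
rotvec tool [0.0022 0.0044 0.0051] shift cur axes [ 0.0025  0.0007 -0.0009] shift after turn [ 0.0025  0.0006 -0.0009]
```

Request:
{"api": "arm_command", "payload": {"moves": [-0.01, 0, 0, 0, 0, 0, 1, -0.02, 0, 0, 0, 0, 0, 1, -0.02, 0, 0, 0, 0, 0, 1, -0.02, 0, 0, 0, 0, 0, 1, -0.02, 0, 0, 0, 0, 0, 1, -0.02, 0, 0, 0, 0, 0, 1, -0.02, 0, 0, 0, 0, 0, 1, -0.02, 0, 0, 0, 0, 0, 1, -0.02, 0, 0, 0, 0, 0, 1, 0, 0, 0, 0, 0, 0, 1, 0, 0, 0, 0, 0, 0, 1]}}

```text
clock: 6.4
eef_pos: [0.4282, -0.3085, 0.4048]
tool_rot: [-0.075, 0.703, 0.074, 0.703]
ft_force: [0.4, 0.1, -1.7]
grip_width: 0.0321
```

Run:
```python
from h import *
plan((.556,.188,.20),YAW)
cv2.imwrite("pics/t2.png",cv2.cvtColor(bot.camera("scene"),cv2.COLOR_RGB2BGR)[120:330,60:380])
```

```text
t 6.4 eef [ 0.4282 -0.3085  0.4048] grip 0.0320727753942419 F [ 0.3745  0.062  -1.6816] j [-0.6242  0.2953  0.0786  1.353  -0.0001  0.736 ]
tool x [ 0.0008 -0.0008 -1.    ] y [-0.2091  0.9779 -0.0009] z [0.9779 0.2091 0.0006]
rotvec tool [0.0021 0.0006 0.0009] shift cur axes [0.0495 0.4588 0.2287] shift after turn [0.0498 0.4593 0.2278]
```

View pics/t2.png

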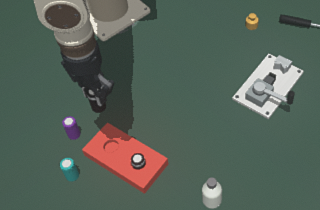

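Request:
{"api": "arm_command", "payload": {"moves": [0, 0.015, 0.0075, 0, 0, 0, 1, 0, 0.03, 0.015, 0, 0, 0, 1, 0, 0.03, 0.015, 0, 0, 0, 1, 0, 0.03, 0.015, 0, 0, 0, 1, 0, 0.03, 0.015, 0, 0, 0, 1, 0, 0.03, 0.015, 0, 0, 0, 1, 0, 0.03, 0.015, 0, 0, 0, 1, 0, 0.03, 0.015, 0, 0, 0, 1, 0, 0.03, 0.015, 0, 0, 0, 1, 0, 0.03, 0.015, 0, 0, 0, 1, 0, 0.03, 0.015, 0, 0, 0, 1, 0, 0.03, 0.015, 0, 0, 0, 1, 0, 0.03, 0.015, 0, 0, 0, 1, 0, 0.03, 0.015, 0, 0, 0, 1, 0, 0.015, 0.0075, 0, 0, 0, 1, 0, 0, 0, 0, 0, 0, 1, 0, 0, 0, 0, 0, 0, 1]}}

```text
clock: 7.87
eef_pos: [0.5459, 0.1666, 0.3765]
tool_rot: [-0.071, 0.718, 0.073, 0.689]
ft_force: [-0.2, 0.1, -1.4]
grip_width: 0.0327
```

Run:
```python
from h import *
plan((.556,.188,.0625),YAW)
```

```text
t 7.8667 eef [0.5459 0.1666 0.3765] grip 0.032732023112539664 F [-0.203   0.112  -1.4049] j [0.294  0.4123 0.1735 1.3713 0.0102 1.6595]
tool x [-0.0406 -0.0016 -0.9992] y [-0.2034  0.9791  0.0067] z [ 0.9782  0.2035 -0.04  ]
rotvec tool [-0.0035 -0.04   -0.0068] shift cur axes [0.1584 0.0178 0.0206] shift after turn [0.159  0.0188 0.0143]
```

Request:
{"api": "arm_command", "payload": {"moves": [0, 0, 0, -0.0035, -0.04, -0.007, 1, 0, 0, 0, 0, 0, 0, 1, 0.01, 0.01, 0.007, 0, 0, 0, 1, 0.01, 0.008, 0.007, 0, 0, 0, 1, 0, 0, 0, 0, 0, 0, 1, 0, 0, 0, 0, 0, 0, 1]}}

```text
clock: 8.37
eef_pos: [0.5552, 0.1846, 0.3501]
tool_rot: [-0.073, 0.707, 0.071, 0.7]
ft_force: [0.9, 0.7, -1.3]
grip_width: 0.0322
```

Run:
```python
from h import *
plan((.556,.188,.0625),YAW)
```

```text
t 8.3667 eef [0.5552 0.1846 0.3501] grip 0.03218814003756787 F [ 0.8532  0.6777 -1.3378] j [ 0.3211  0.4409  0.1482  1.2887 -0.0009  1.6886]
tool x [-0.0097 -0.0042 -0.9999] y [-0.202   0.9794 -0.0021] z [ 0.9793  0.2019 -0.0104]
rotvec tool [-0.0052 -0.0104  0.0021] shift cur axes [0.1326 0.0035 0.0028] shift after turn [0.1326 0.0032 0.0014]
```

Request:
{"api": "arm_command", "payload": {"moves": [0, 0.003, 0.002, -0.005, -0.01, 0.002, 1, 0, 0, 0, 0, 0, 0, 1, 0.015, 0, 0, 0, 0, 0, 1, 0.015, 0, 0, 0, 0, 0, 1, 0.015, 0, 0, 0, 0, 0, 1, 0.015, 0, 0, 0, 0, 0, 1, 0.01, 0, 0, 0, 0, 0, 1, 0, 0, 0, 0, 0, 0, 1, 0, 0, 0, 0, 0, 0, 1]}}

```text
clock: 9.12
eef_pos: [0.5583, 0.1876, 0.2799]
tool_rot: [-0.073, 0.701, 0.073, 0.705]
ft_force: [0.4, -0.8, -1.4]
grip_width: 0.0325
```

Run:
```python
from h import *
plan((.556,.188,.0625),YAW)
a=cv2.cvtColor(bot.camera("scene"),cv2.COLOR_RGB2BGR)[130:250,270:400]
b=cv2.cvtColor(bot.camera("top"),cv2.COLOR_RGB2BGR)[140:260,160:290]
cv2.imwrite("pics/t3.png",cv2.resize(np.hstack([a,b]),None,fx=3,fy=3,interpolation=cv2.INTER_CUBIC))
```

```text
t 9.1167 eef [0.5583 0.1876 0.2799] grip 0.03252920191155037 F [ 0.4347 -0.7739 -1.3941] j [ 0.3243  0.4907  0.037   1.1118 -0.0003  1.6877]
tool x [ 0.0051  0.0014 -1.    ] y [-0.2059  0.9786  0.0003] z [0.9786 0.2059 0.0053]
rotvec tool [-0.0011  0.0053 -0.0003] shift cur axes [ 0.0624  0.0008 -0.0025] shift after turn [ 0.0624  0.0008 -0.0022]
```

View pics/t3.png

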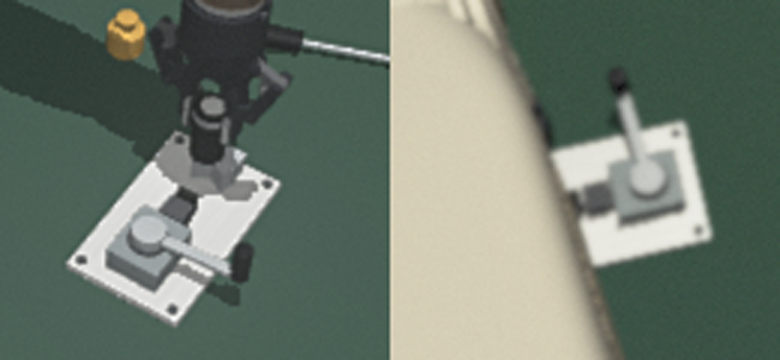

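Run:
```python
from h import *
print(cl((.5583,.1876)),proj("scene",(.5583,.1876,.1365)),proj("scene",(.5583,.1876,.0725)))
im=cv2.imread("pics/t3.png")
cv2.imwrite("pics/t3b.png",cv2.resize(im[80:220,130:290],None,fx=4,fy=4))
```

```text
[0.0023 0.041 ] (np.float64(340.35629553353226), np.float64(165.5686156278528)) (np.float64(338.12141980376725), np.float64(180.79269953365244))
```

View pics/t3b.png

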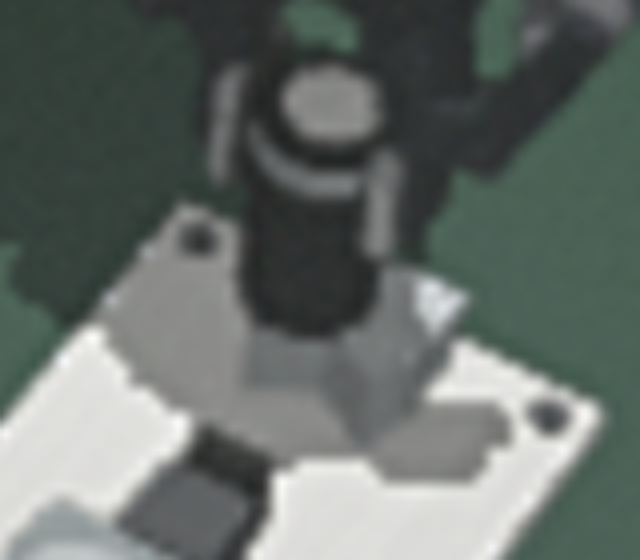

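Cap centre is at scene (340.8,165.3), and the prediction was (340.4,165.6), so the cell is where I expect. I'll lower it between the pad and the V.

Request:
{"api": "arm_command", "payload": {"moves": [0, 0.001, -0.002, -0.001, 0.005, 0, 1, 0, 0, 0, 0, 0, 0, 1, 0.01, 0, 0, 0, 0, 0, 1, 0.01, 0, 0, 0, 0, 0, 1, 0, 0, 0, 0, 0, 0, 1, 0, 0, 0, 0, 0, 0, 1]}}

```text
clock: 9.72
eef_pos: [0.5575, 0.1889, 0.2624]
tool_rot: [-0.073, 0.7, 0.074, 0.706]
ft_force: [0.3, 0.7, -0.2]
grip_width: 0.0329
```

Run:
```python
from h import *
plan((.556,.188,.0625),YAW)
```

```text
t 9.7167 eef [0.5575 0.1889 0.2624] grip 0.03290527678612927 F [ 0.3019  0.6507 -0.2341] j [0.3266 0.5043 0.0098 1.0681 0.0003 1.6888]
tool x [ 0.0077  0.0029 -1.    ] y [-0.2071  0.9783  0.0013] z [0.9783 0.2071 0.0081]
rotvec tool [ 0.0001  0.0081 -0.0013] shift cur axes [ 0.0449 -0.0006 -0.002 ] shift after turn [ 0.0449 -0.0006 -0.0016]
```

Request:
{"api": "arm_command", "payload": {"moves": [0, -0.001, -0.002, 0, 0.008, -0.001, 1, 0, 0, 0, 0, 0, 0, 1, 0.01, 0, 0, 0, 0, 0, 1, 0.01, 0, 0, 0, 0, 0, 1, 0.01, 0, 0, 0, 0, 0, 1, 0, 0, 0, 0, 0, 0, 1, 0, 0, 0, 0, 0, 0, 1]}}

```text
clock: 10.3
eef_pos: [0.5552, 0.1871, 0.2281]
tool_rot: [-0.074, 0.704, 0.073, 0.702]
ft_force: [0.1, 0.1, -1.2]
grip_width: 0.0325
```

Run:
```python
from h import *
plan((.556,.188,.0625),YAW)
```

```text
t 10.3 eef [0.5552 0.1871 0.2281] grip 0.03250978532998214 F [ 0.1393  0.0679 -1.2353] j [ 0.3251  0.5379 -0.0328  1.0026  0.0002  1.6874]
tool x [-0.0024 -0.0006 -1.    ] y [-0.207   0.9783 -0.    ] z [ 0.9783  0.207  -0.0025]
rotvec tool [-0.     -0.0025  0.    ] shift cur axes [0.0106 0.0007 0.001 ] shift after turn [0.0106 0.0007 0.001 ]
```

Request:
{"api": "arm_command", "payload": {"moves": [0.005, 0.001, 0.001, 0, -0.002, 0, 1, 0.003, 0, 0, 0, 0, 0, 1, 0, 0, 0, 0, 0, 0, 1]}}

```text
clock: 10.55
eef_pos: [0.556, 0.1883, 0.2189]
tool_rot: [-0.074, 0.704, 0.073, 0.703]
ft_force: [-0.2, 0.7, -1.1]
grip_width: 0.0324
```

Request:
{"api": "arm_command", "payload": {"moves": [0.003, 0, 0, 0, 0, 0, 1, 0, 0, 0, 0, 0, 0, 1]}}

```text
clock: 10.72
eef_pos: [0.5565, 0.1887, 0.218]
tool_rot: [-0.073, 0.703, 0.074, 0.704]
ft_force: [0.3, -0.4, -1.0]
grip_width: 0.0326
```

Run:
```python
from h import *
plan((.556,.188,.0625),YAW)
```

```text
t 10.7167 eef [0.5565 0.1887 0.218 ] grip 0.03255735469003765 F [ 0.3273 -0.3522 -1.0462] j [ 0.3269  0.5501 -0.0416  0.9772  0.0002  1.6891]
tool x [ 0.0017  0.0008 -1.    ] y [-0.2071  0.9783  0.0004] z [0.9783 0.2071 0.0019]
rotvec tool [ 0.0001  0.0019 -0.0004] shift cur axes [ 0.0005 -0.0006 -0.0007] shift after turn [ 0.0005 -0.0006 -0.0007]
```

Request:
{"api": "arm_command", "payload": {"moves": [0.002, 0, 0, 0, 0.002, 0, 1, 0, 0, 0, 0, 0, 0, 1]}}

```text
clock: 10.88
eef_pos: [0.5571, 0.1891, 0.2178]
tool_rot: [-0.073, 0.702, 0.074, 0.704]
ft_force: [-0.4, 0.2, -1.8]
grip_width: 0.0324
```

Request:
{"api": "arm_command", "payload": {"moves": [0.002, 0, 0, 0, 0, 0, 1, 0, 0, 0, 0, 0, 0, 1]}}

```text
clock: 11.05
eef_pos: [0.5572, 0.189, 0.2177]
tool_rot: [-0.073, 0.702, 0.074, 0.705]
ft_force: [0.0, -1.2, -3.1]
grip_width: 0.0322
```

Request:
{"api": "arm_command", "payload": {"moves": [0, 0, 0, 0, 0, 0, 1, 0, 0, 0, 0, 0, 0, 1]}}

```text
clock: 11.22
eef_pos: [0.5571, 0.189, 0.2174]
tool_rot: [-0.073, 0.702, 0.074, 0.705]
ft_force: [-1.2, 0.3, 0.7]
grip_width: 0.0322
```

Run:
```python
from h import *
plan((.556,.188,.0625),YAW)
a=cv2.cvtColor(bot.camera("scene"),cv2.COLOR_RGB2BGR)[150:230,300:380]
cv2.imwrite("pics/t4.png",cv2.resize(a,None,fx=7,fy=7,interpolation=cv2.INTER_CUBIC))
print(bot.get_obs()["ft_force"],bot.get_obs()["ft_torque"])
```

```text
t 11.2167 eef [0.5571 0.189  0.2174] grip 0.03216662109053043 F [-1.2412  0.3298  0.7402] j [ 0.3269  0.5508 -0.0422  0.9731  0.0005  1.689 ]
tool x [ 0.0043  0.002  -1.    ] y [-0.2072  0.9783  0.001 ] z [0.9783 0.2072 0.0046]
rotvec tool [ 0.0002  0.0046 -0.001 ] shift cur axes [-0.0001 -0.0007 -0.0013] shift after turn [-0.0001 -0.0007 -0.0013]
[0.3923 0.4144 1.2788] [-0.0981  0.106   0.0201]
```

View pics/t4.png

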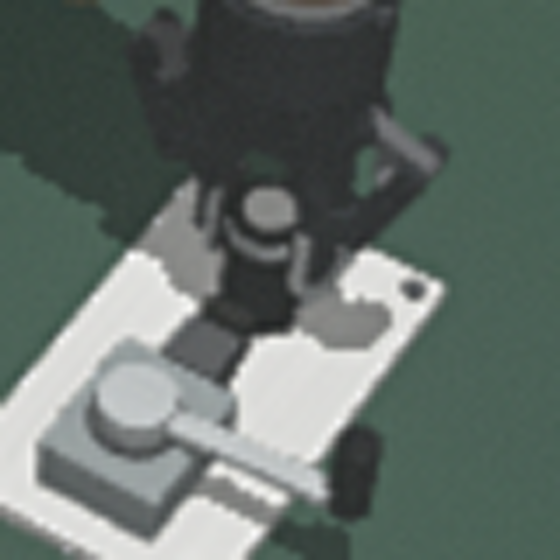

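The cell is at bed height (TCP z 0.2174, expected 0.2175) and its weight has come off the wrist. Its base sits just ahead of the pad. I'll release it.

Request:
{"api": "arm_command", "payload": {"moves": [0, 0, 0, 0, 0, 0, 0.3, 0, 0, 0, 0, 0, 0, 0, 0, 0, 0, 0, 0, 0, -0.5, 0, 0, 0, 0, 0, 0, -1, 0, 0, 0, 0, 0, 0, -1, 0, 0, 0, 0, 0, 0, -1, 0, 0, 0, 0, 0, 0, -1]}}

```text
clock: 11.85
eef_pos: [0.5575, 0.1893, 0.2167]
tool_rot: [-0.073, 0.702, 0.074, 0.705]
ft_force: [0.7, 0.1, 0.0]
grip_width: 0.0851
```

Request:
{"api": "arm_command", "payload": {"moves": [0, 0, 0, 0, 0.004, 0, -1, -0.01, 0, 0, 0, 0, 0, -1, -0.015, 0, 0, 0, 0, 0, -1, -0.02, 0, 0, 0, 0, 0, -1, -0.02, 0, 0, 0, 0, 0, -1, -0.02, 0, 0, 0, 0, 0, -1, -0.02, 0, 0, 0, 0, 0, -1, -0.015, 0, 0, 0, 0, 0, -1, 0, 0, 0, 0, 0, 0, -1, 0, 0, 0, 0, 0, 0, -1]}}

```text
clock: 12.68
eef_pos: [0.5569, 0.1888, 0.3463]
tool_rot: [-0.073, 0.703, 0.074, 0.703]
ft_force: [0.3, 0.7, -1.0]
grip_width: 0.0854
```

Run:
```python
from h import *
plan((.556,.188,.0625),YAW)
a=cv2.cvtColor(bot.camera("scene"),cv2.COLOR_RGB2BGR)[150:230,300:380]
cv2.imwrite("pics/t5.png",cv2.resize(a,None,fx=7,fy=7,interpolation=cv2.INTER_CUBIC))
```

```text
t 12.6833 eef [0.5569 0.1888 0.3463] grip 0.08540989144246298 F [ 0.2883  0.7426 -1.0206] j [0.3266 0.4439 0.1429 1.2699 0.0016 1.6885]
tool x [-0.0006  0.0014 -1.    ] y [-0.2073  0.9783  0.0015] z [ 0.9783  0.2073 -0.0003]
rotvec tool [ 0.0003 -0.0003 -0.0015] shift cur axes [ 0.1288 -0.0008 -0.001 ] shift after turn [ 0.1288 -0.0006 -0.001 ]
```

View pics/t5.png

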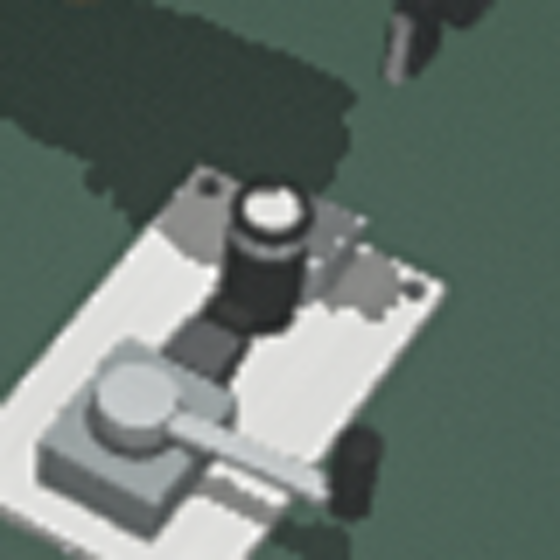

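Run:
```python
from h import *
print(cl(onz("scene",300+273/7-.5,150+208/7-.5,.074)),cl((.5572,.189)))
for a in np.arange(0.3,-2.7,-.3): print(round(a,1),wd(np.array([0,-.045])+.092*np.array([np.cos(a),np.sin(a)])))
```

```text
[0.0008 0.0455] [0.0016 0.0426]
0.3 [0.6542 0.1478]
0.0 [0.6638 0.122 ]
-0.3 [0.6654 0.0946]
-0.6 [0.6589 0.0679]
-0.9 [0.6447 0.0443]
-1.2 [0.6242 0.026 ]
-1.5 [0.5992 0.0145]
-1.8 [0.5719 0.011 ]
-2.1 [0.5448 0.0157]
-2.4 [0.5203 0.0281]
```

The cell stands where I intended, at clamp (≈0.001, 0.043–0.0455). For the lever I'll keep the gripper open and straddle the knob with the jaw axis tangential. The trailing finger then pushes it along the arc, which leaves room ahead for the snap.

Request:
{"api": "arm_command", "payload": {"moves": [0, 0, 0, -0.11, 0, 0, -1, 0, 0, 0, -0.11, 0, 0, -1, 0, 0, 0, -0.11, 0, 0, -1, 0, 0, 0, -0.11, 0, 0, -1, 0, 0, 0, -0.11, 0, 0, -1, 0, 0, 0, -0.11, 0, 0, -1, 0, 0, 0, -0.11, 0, 0, -1, 0, 0, 0, -0.11, 0, 0, -1, 0, 0, 0, -0.11, 0, 0, -1, 0, 0, 0, -0.11, 0, 0, -1, 0, 0, 0, -0.11, 0, 0, -1, 0, 0, 0, -0.11, 0, 0, -1, 0, 0, 0, -0.11, 0, 0, -1, 0, 0, 0, -0.1, 0, 0, -1, 0, 0, 0, 0, 0, 0, -1]}}

```text
clock: 13.98
eef_pos: [0.5507, 0.1867, 0.3231]
tool_rot: [-0.549, 0.446, 0.565, 0.424]
ft_force: [-0.6, 0.6, -0.5]
grip_width: 0.0856
```

Run:
```python
from h import *
plan((.664,.119,.065),1.74)
```

```text
t 13.9833 eef [0.5507 0.1867 0.3231] grip 0.0856055262774667 F [-0.6308  0.6064 -0.4702] j [0.3266 0.4633 0.1108 1.2576 0.0017 0.0813]
tool x [-0.0378 -0.011  -0.9992] y [-0.9693 -0.2426  0.0393] z [-0.2428  0.9701 -0.0015]
rotvec tool [ 0.076  -0.003  -0.0392] shift cur axes [ 0.0994 -0.0975 -0.0931] shift after turn [ 0.1031 -0.1003 -0.0859]
```

Request:
{"api": "arm_command", "payload": {"moves": [0, 0, 0, 0.075, -0.003, -0.039, -1, 0, 0, 0, 0, 0, 0, -1, 0, -0.02, -0.017, 0, 0, 0, -1, 0, -0.02, -0.017, 0, 0, 0, -1, 0, -0.02, -0.017, 0, 0, 0, -1, 0, -0.02, -0.017, 0, 0, 0, -1, 0, -0.01, -0.01, 0, 0, 0, -1, 0, 0, 0, 0, 0, 0, -1, 0, 0, 0, 0, 0, 0, -1]}}

```text
clock: 14.73
eef_pos: [0.6522, 0.122, 0.3128]
tool_rot: [-0.534, 0.464, 0.544, 0.451]
ft_force: [0.9, 1.0, 0.6]
grip_width: 0.0855
```

Run:
```python
from h import *
plan((.664,.119,.065),1.74)
```

```text
t 14.7333 eef [0.6522 0.122  0.3128] grip 0.0854912397483657 F [0.8691 1.0351 0.6319] j [ 0.185   0.6261  0.3574  1.3237 -0.0005  0.0216]
tool x [-0.0211 -0.0045 -0.9998] y [-0.9865 -0.1626  0.0215] z [-0.1627  0.9867 -0.001 ]
rotvec tool [-0.0058 -0.0009 -0.0215] shift cur axes [ 0.0925 -0.0131 -0.0048] shift after turn [ 0.0928 -0.0111 -0.0049]
```

Request:
{"api": "arm_command", "payload": {"moves": [0, -0.011, -0.004, -0.006, 0, -0.021, -1, 0, 0, 0, 0, 0, 0, -1, 0.012, 0, 0, 0, 0, 0, -1, 0.012, 0, 0, 0, 0, 0, -1, 0.012, 0, 0, 0, 0, 0, -1, 0, 0, 0, 0, 0, 0, -1, 0, 0, 0, 0, 0, 0, -1]}}

```text
clock: 15.32
eef_pos: [0.6614, 0.1238, 0.276]
tool_rot: [-0.542, 0.454, 0.542, 0.454]
ft_force: [0.3, 0.1, 1.0]
grip_width: 0.0851
```

Run:
```python
from h import *
plan((.664,.119,.065),1.74)
a=cv2.cvtColor(bot.camera("scene"),cv2.COLOR_RGB2BGR)[130:250,280:400]
b=cv2.cvtColor(bot.camera("top"),cv2.COLOR_RGB2BGR)[120:240,170:290]
cv2.imwrite("pics/t6.png",cv2.resize(np.hstack([a,b]),None,fx=3.3,fy=3.3,interpolation=cv2.INTER_CUBIC))
```

```text
t 15.3167 eef [0.6614 0.1238 0.276 ] grip 0.08507424233493711 F [0.2524 0.1494 1.007 ] j [0.185  0.6578 0.3161 1.2296 0.0005 0.0097]
tool x [-0.0006  0.0004 -1.    ] y [-0.9847 -0.1744  0.0005] z [-0.1744  0.9847  0.0005]
rotvec tool [ 0.0061  0.0005 -0.0006] shift cur axes [ 0.0559 -0.0017 -0.0052] shift after turn [ 0.056  -0.0017 -0.0052]
```

View pics/t6.png

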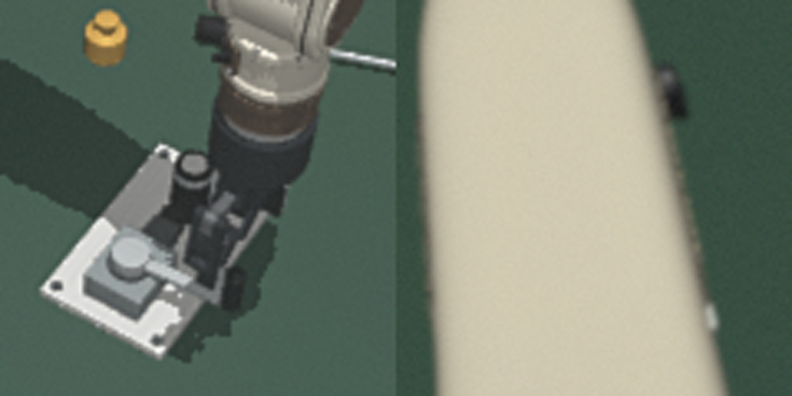

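Request:
{"api": "arm_command", "payload": {"moves": [0.01, -0.002, -0.005, 0.006, 0, 0, -1, 0.012, 0, 0, 0, 0, 0, -1, 0.012, 0, 0, 0, 0, 0, -1, 0.01, 0, 0, 0, 0, 0, -1, 0, 0, 0, 0, 0, 0, -1, 0, 0, 0, 0, 0, 0, -1]}}

```text
clock: 15.92
eef_pos: [0.6655, 0.1189, 0.2309]
tool_rot: [0.541, -0.455, -0.539, -0.458]
ft_force: [-0.0, 1.0, 0.6]
grip_width: 0.0856
```

Run:
```python
from h import *
plan((.664,.119,.065),1.74)
```

```text
t 15.9167 eef [0.6655 0.1189 0.2309] grip 0.08561628194507442 F [-0.0209  1.0384  0.5698] j [0.1767 0.6959 0.2631 1.1329 0.0005 0.0082]
tool x [ 0.0049  0.0014 -1.    ] y [-0.9858 -0.1677 -0.0051] z [-0.1677  0.9858  0.0005]
rotvec tool [-0.0007  0.0005  0.0051] shift cur axes [0.0109 0.0016 0.0004] shift after turn [0.0109 0.0015 0.0004]
```

Request:
{"api": "arm_command", "payload": {"moves": [0.01, 0.001, 0, 0, 0, 0.005, -1, 0, 0, 0, 0, 0, 0, -1, 0, 0, -0.008, 0, 0, 0, -1, 0, 0, -0.008, 0, 0, 0, -1, 0, 0, -0.008, 0, 0, 0, -1, 0, 0, 0, 0, 0, 0, -1]}}

```text
clock: 16.42
eef_pos: [0.6693, 0.0929, 0.2206]
tool_rot: [0.541, -0.456, -0.54, -0.456]
ft_force: [0.2, 0.2, -0.3]
grip_width: 0.0855
```

```bash
cat >> h.py <<'E'
PIV=wd((0,-.045))
def arc(gap=.0335):
    """where TCP is relative to pivot, in angle terms"""
    o=bot.get_obs();M=Ro.from_quat(o["tool_rot"]).as_matrix();e=np.array(o["eef_pos"])
    r=M.T@np.r_[e[:2]-PIV,0]
    kn=e[:2]+M[:2,2]*gap   # knob axis if touching trailing pad
    k=kn-PIV
    print("t",o["clock"],"z",e[2],"toolz yaw",np.arctan2(M[1,2],M[0,2]),"tilt",M[2,1],M[2,2],"r tool y,z",r[1:],
     "knob-if-touch: ang rel clamp",(np.arctan2(k[1],k[0])-YAW+np.pi)%(2*np.pi)-np.pi,"rad",np.linalg.norm(k),"F tool",M.T@o["ft_force"],"grip",o["grip_width"],"j6",o["joint_pos"][5])
E
python3 -c "
from h import *
arc()"
```

```text
t 16.4167 z 0.2205709656826968 toolz yaw 1.7399590687769675 tilt -0.0006573026801209303 -0.00011189996617705367 r tool y,z [-0.0924 -0.026 ] knob-if-touch: ang rel clamp 0.04207732347883075 rad 0.09273881776033145 F tool [ 0.3106 -0.2465  0.153 ] grip 0.0855223033543561 j6 -0.03115290184518107
```

Request:
{"api": "arm_command", "payload": {"moves": [0, 0, -0.006, 0, 0, 0, -1, 0, 0.003, -0.007, 0.08, 0, 0, -1, 0, 0.003, -0.007, 0.08, 0, 0, -1, 0, 0.003, -0.007, 0.08, 0, 0, -1, 0, 0.003, -0.007, 0.08, 0, 0, -1, 0, 0, 0, 0, 0, 0, -1]}}

```text
clock: 16.92
eef_pos: [0.6612, 0.0554, 0.2225]
tool_rot: [-0.457, 0.537, 0.456, 0.543]
ft_force: [-0.2, -0.3, 0.6]
grip_width: 0.0848
```

```bash
python3 -c "
from h import *
arc()"
```

```text
t 16.9167 z 0.2224758289012456 toolz yaw 1.4039643055266229 tilt -0.005574991510587657 0.005642724415592437 r tool y,z [-0.0941 -0.0324] knob-if-touch: ang rel clamp -0.36377121777494636 rad 0.09407809143439654 F tool [-0.6455  0.1532 -0.326 ] grip 0.08475375794649717 j6 0.2496384742739253
```

Request:
{"api": "arm_command", "payload": {"moves": [0.002, 0.004, -0.007, 0.08, 0.005, 0.005, -1, 0, 0.003, -0.007, 0.08, 0, 0, -1, 0, 0.003, -0.007, 0.08, 0, 0, -1, 0, 0.003, -0.007, 0.08, 0, 0, -1, 0, 0.003, -0.007, 0.08, 0, 0, -1, 0, 0, 0, 0, 0, 0, -1]}}

```text
clock: 17.42
eef_pos: [0.6381, 0.0283, 0.2228]
tool_rot: [-0.338, 0.615, 0.339, 0.626]
ft_force: [0.6, 3.0, -3.3]
grip_width: 0.0854
```

```bash
python3 -c "
from h import *
arc()
a=cv2.cvtColor(bot.camera('scene'),cv2.COLOR_RGB2BGR)[130:270,260:400]
cv2.imwrite('pics/t7.png',cv2.resize(a,None,fx=4,fy=4,interpolation=cv2.INTER_CUBIC))"
```

```text
t 17.4167 z 0.22281903190633995 toolz yaw 0.9996225626632086 tilt -0.005812050022801107 0.014236477410050186 r tool y,z [-0.0944 -0.0281] knob-if-touch: ang rel clamp -0.7225506380217381 rad 0.09458514672244862 F tool [3.3134 1.1604 2.8397] grip 0.08536810643633617 j6 0.6138830725995383
```

View pics/t7.png

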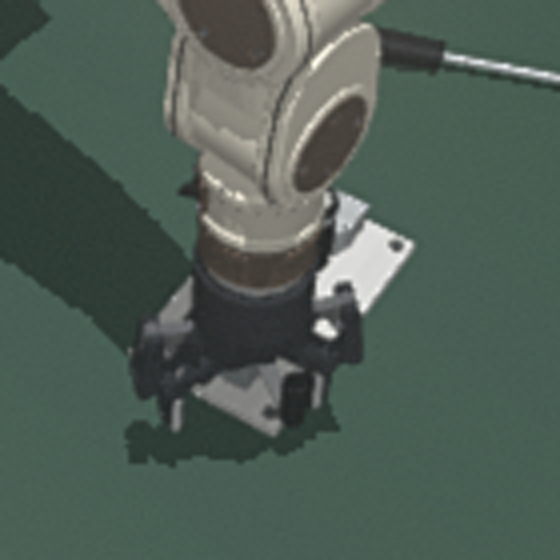

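Request:
{"api": "arm_command", "payload": {"moves": [0.001, 0.003, -0.007, 0.05, 0.014, 0.005, -1, 0, 0.003, -0.007, 0.07, 0, 0, -1, 0, 0.003, -0.007, 0.07, 0, 0, -1, 0, 0, 0, 0, 0, 0, -1]}}

```text
clock: 17.8
eef_pos: [0.6261, 0.0222, 0.224]
tool_rot: [-0.282, 0.64, 0.284, 0.657]
ft_force: [3.2, 7.6, -5.1]
grip_width: 0.0854
```

```bash
python3 -c "
from h import *
arc()
print(cl(onz('scene',333.2,228.7,.075))-[0,-.045])"
```

```text
t 17.8 z 0.22398999614390167 toolz yaw 0.8231410617175939 tilt -0.007411461259998364 0.023014925404217457 r tool y,z [-0.0932 -0.0237] knob-if-touch: ang rel clamp -0.851285838558971 rad 0.09373062133803707 F tool [5.239  2.8943 7.6123] grip 0.08543982343384877 j6 0.7810432713034611
[ 0.0756 -0.0655]
```

Request:
{"api": "arm_command", "payload": {"moves": [0.003, 0.002, -0.01, 0.02, 0.02, 0.006, -1, 0.001, 0.002, -0.01, 0.05, 0.005, 0, -1, 0.001, 0.002, -0.01, 0.05, 0.005, 0, -1]}}

```text
clock: 18.05
eef_pos: [0.6121, 0.0115, 0.2243]
tool_rot: [-0.249, 0.652, 0.247, 0.673]
ft_force: [10.7, 7.4, -6.4]
grip_width: 0.0851
```

```bash
python3 -c "
from h import *
arc()"
```

```text
t 18.05 z 0.22433741958356065 toolz yaw 0.7173778618658402 tilt -0.012469847287547908 0.02715021342529178 r tool y,z [-0.094  -0.0313] knob-if-touch: ang rel clamp -1.0385321744279232 rad 0.09406691855430276 F tool [ 6.7926 -1.4008 12.7614] grip 0.08505815159046794 j6 0.8708680092610362
```

Request:
{"api": "arm_command", "payload": {"moves": [0.003, 0.003, -0.011, 0.07, 0.02, 0.01, -1, 0.001, 0.003, -0.01, 0.07, 0.008, 0, -1]}}

```text
clock: 18.22
eef_pos: [0.6006, 0.0066, 0.2247]
tool_rot: [-0.203, 0.667, 0.203, 0.687]
ft_force: [8.2, 9.6, -6.2]
grip_width: 0.0853
```

```bash
python3 -c "
from h import *
arc()"
```

```text
t 18.2167 z 0.22469394546888516 toolz yaw 0.5827895251258762 tilt -0.008263426827876619 0.026333030664263735 r tool y,z [-0.0952 -0.0307] knob-if-touch: ang rel clamp -1.1670685174009197 rad 0.09525188099912167 F tool [ 6.5111  3.5497 11.9218] grip 0.08526542952113726 j6 0.9975999890623444
```

Request:
{"api": "arm_command", "payload": {"moves": [0.003, 0.004, -0.011, 0.07, 0.02, 0.008, -1, 0.002, 0.004, -0.01, 0.07, 0.01, 0, -1]}}

```text
clock: 18.38
eef_pos: [0.5883, 0.0046, 0.225]
tool_rot: [-0.157, 0.68, 0.155, 0.699]
ft_force: [9.8, 5.9, -4.5]
grip_width: 0.0857
```

```bash
python3 -c "
from h import *
arc()"
```

```text
t 18.3833 z 0.22500735357095641 toolz yaw 0.4451753416346948 tilt -0.00870315829485882 0.025227501258384855 r tool y,z [-0.0951 -0.0293] knob-if-touch: ang rel clamp -1.2898635898690038 rad 0.09516653435812696 F tool [ 4.7526  1.0813 11.2901] grip 0.08565920708744239 j6 1.1328952896471016
```

Request:
{"api": "arm_command", "payload": {"moves": [0.003, 0.004, -0.011, 0.06, 0.02, 0.008, -1, 0.002, 0.003, -0.01, 0.06, 0.01, 0, -1]}}

```text
clock: 18.55
eef_pos: [0.5752, 0.0033, 0.2252]
tool_rot: [-0.117, 0.69, 0.113, 0.706]
ft_force: [6.4, 3.1, -1.8]
grip_width: 0.085
```

```bash
python3 -c "
from h import *
arc()"
```

```text
t 18.55 z 0.22516883923932876 toolz yaw 0.3264383312115107 tilt -0.00873615716810866 0.021245002823129022 r tool y,z [-0.0949 -0.0307] knob-if-touch: ang rel clamp -1.4232627065793315 rad 0.09493665976712015 F tool [1.9275 0.8986 7.0475] grip 0.08501675969844572 j6 1.2504480402172398
```

Request:
{"api": "arm_command", "payload": {"moves": [0.002, 0.003, -0.008, 0.06, 0.015, 0.008, -1]}}

```text
clock: 18.63
eef_pos: [0.5697, 0.0035, 0.2253]
tool_rot: [-0.095, 0.695, 0.093, 0.706]
ft_force: [5.7, -2.6, 1.0]
grip_width: 0.0859
```

Request:
{"api": "arm_command", "payload": {"moves": [0.002, 0.003, -0.006, 0.05, 0.01, 0.005, -1]}}

```text
clock: 18.72
eef_pos: [0.5655, 0.0045, 0.2252]
tool_rot: [-0.077, 0.699, 0.076, 0.707]
ft_force: [3.6, -1.4, 1.8]
grip_width: 0.0853
```

```bash
python3 -c "
from h import *
arc()"
```

```text
t 18.7167 z 0.2251593984103568 toolz yaw 0.21670825306110914 tilt -0.0016163650820039954 0.012430799216450517 r tool y,z [-0.0944 -0.0293] knob-if-touch: ang rel clamp -1.518231842252459 rad 0.09448840407842383 F tool [-1.7697 -2.1409  3.2287] grip 0.0853377312382045 j6 1.361806448967519
```

Request:
{"api": "arm_command", "payload": {"moves": [0.001, 0.003, -0.006, 0.05, 0.008, 0, -1]}}

```text
clock: 18.8
eef_pos: [0.5607, 0.0059, 0.2254]
tool_rot: [-0.06, 0.701, 0.058, 0.708]
ft_force: [0.9, -0.8, -0.7]
grip_width: 0.0851
```

Request:
{"api": "arm_command", "payload": {"moves": [0.001, 0.003, -0.005, 0.05, 0.005, 0, -1]}}

```text
clock: 18.88
eef_pos: [0.556, 0.0079, 0.2253]
tool_rot: [-0.043, 0.704, 0.04, 0.708]
ft_force: [0.2, -0.4, 0.0]
grip_width: 0.0854
```

```bash
python3 -c "
from h import *
arc()
a=cv2.cvtColor(bot.camera('scene'),cv2.COLOR_RGB2BGR)[130:270,260:400]
b=cv2.cvtColor(bot.camera('top'),cv2.COLOR_RGB2BGR)[130:270,180:320]
cv2.imwrite('pics/t8.png',cv2.resize(np.hstack([a,b]),None,fx=2.8,fy=2.8,interpolation=cv2.INTER_CUBIC))"
```

```text
t 18.8833 z 0.2253143911759199 toolz yaw 0.1177291801726297 tilt -0.004294515361088075 0.005991406238014252 r tool y,z [-0.0924 -0.0289] knob-if-touch: ang rel clamp -1.611672439884672 rad 0.09246662823003332 F tool [-0.0281 -0.3893  0.1644] grip 0.08543010104810192 j6 1.468077097802991
```

View pics/t8.png

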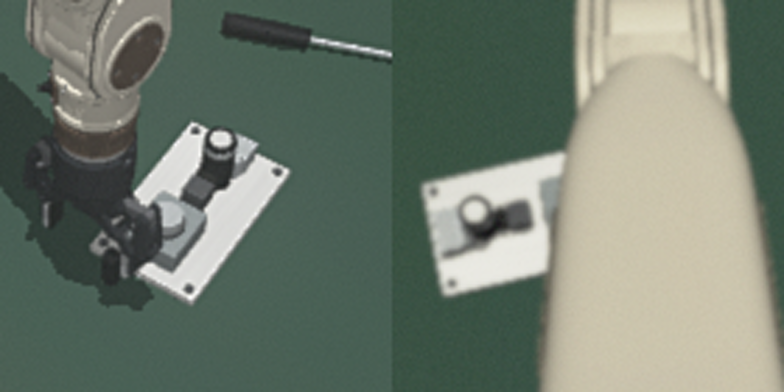

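```bash
python3 -c "
from h import *
im=cv2.imread('pics/t8.png')
cv2.imwrite('pics/t8b.png',cv2.resize(im[180:310,60:220],None,fx=4,fy=4))
k=cl(onz('scene',260+112/2.8-.5,130+263/2.8-.5,.072))-[0,-.045]
print(k,np.linalg.norm(k),np.arctan2(k[1],k[0]))"
```

```text
[-0.0076 -0.0992] 0.09953150191952465 -1.6468734725342788
```

View pics/t8b.png

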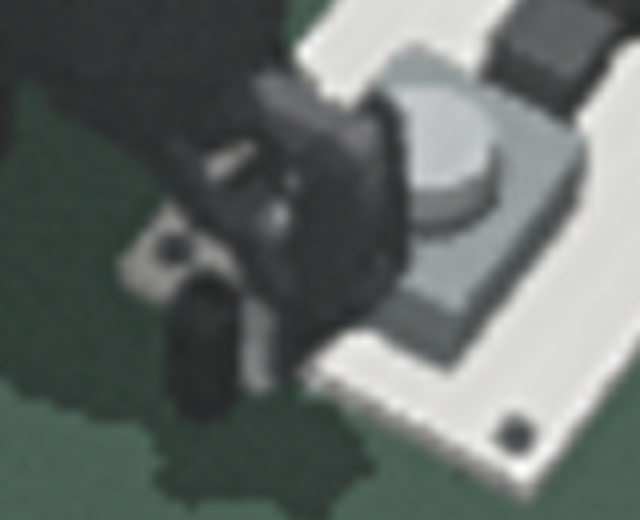

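Request:
{"api": "arm_command", "payload": {"moves": [0, 0.002, -0.004, 0.04, 0.004, 0, -1]}}

```text
clock: 19.07
eef_pos: [0.5518, 0.0096, 0.2252]
tool_rot: [-0.031, 0.706, 0.028, 0.707]
ft_force: [-0.1, -0.1, 0.2]
grip_width: 0.0856
```

Request:
{"api": "arm_command", "payload": {"moves": [0, 0.002, -0.004, 0.04, 0, 0, -1]}}

```text
clock: 19.15
eef_pos: [0.548, 0.0112, 0.2254]
tool_rot: [-0.017, 0.706, 0.014, 0.708]
ft_force: [-1.1, -0.0, 1.3]
grip_width: 0.0853
```

```bash
python3 -c "
from h import *
arc()
a=cv2.cvtColor(bot.camera('scene'),cv2.COLOR_RGB2BGR)[200:240,280:320]
cv2.imwrite('pics/t9.png',cv2.resize(a,None,fx=12,fy=12,interpolation=cv2.INTER_CUBIC))"
```

```text
t 19.15 z 0.22536660951894108 toolz yaw 0.044786790221013076 tilt -0.004677090014444489 0.0018138622335350796 r tool y,z [-0.0905 -0.0299] knob-if-touch: ang rel clamp -1.6951153295781591 rad 0.09058418551702305 F tool [-1.2902 -0.0031 -1.0593] grip 0.08530662639468461 j6 1.5475663193895355
```

View pics/t9.png

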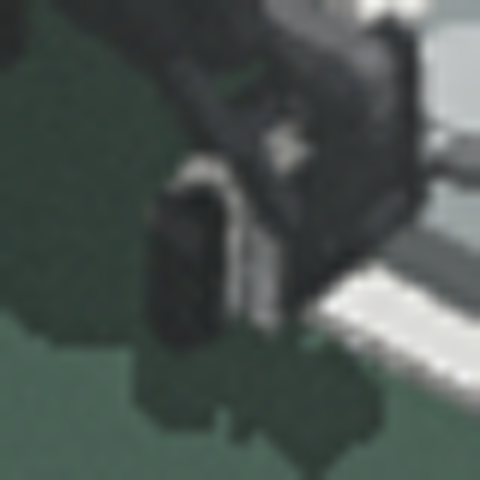

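```bash
python3 -c "
from h import *
for u,v in((299.05,224.6),(295.2,221.2)):
  k=cl(onz('scene',u,v,.072))-[0,-.045]
  print(k,np.linalg.norm(k),np.arctan2(k[1],k[0]))"
```

```text
[-0.0065 -0.1031] 0.10331226527141156 -1.6335774866479784
[-0.0209 -0.0996] 0.1017671669436285 -1.7780392391783666
```

Request:
{"api": "arm_command", "payload": {"moves": [0, -0.001, 0.008, -0.04, 0, 0, -1, 0, -0.002, 0.008, -0.04, 0, 0, -1, 0, 0, 0, 0, 0, 0, -1, 0, 0, 0, 0, 0, 0, -1]}}

```text
clock: 19.53
eef_pos: [0.5646, 0.0095, 0.2257]
tool_rot: [-0.051, 0.705, 0.047, 0.706]
ft_force: [-0.4, 0.1, -0.9]
grip_width: 0.0856
```

```bash
python3 -c "
from h import *
arc()
a=cv2.cvtColor(bot.camera('scene'),cv2.COLOR_RGB2BGR)[160:240,280:360]
cv2.imwrite('pics/t10.png',cv2.resize(a,None,fx=7,fy=7,interpolation=cv2.INTER_CUBIC))"
```

```text
t 19.5333 z 0.22570881178511654 toolz yaw 0.13955002683940412 tilt -0.0057945939931654394 0.0002229218591517368 r tool y,z [-0.0913 -0.0221] knob-if-touch: ang rel clamp -1.5154752044826585 rad 0.09202783864970694 F tool [ 0.9372  0.1713 -0.3449] grip 0.08556843153909638 j6 1.4493353571045202
```

View pics/t10.png

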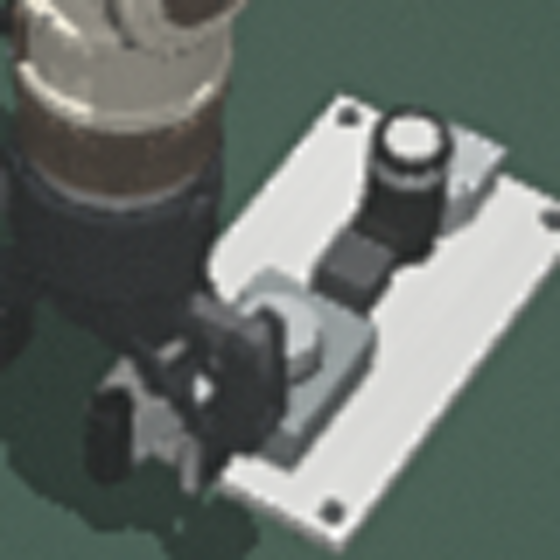

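The knob stays ahead at scene (295,222), about 1.78 rad clockwise, with a clear gap after I backed the finger off. So it has snapped shut. I'll retreat straight up.

Request:
{"api": "arm_command", "payload": {"moves": [-0.01, 0, 0, 0, 0, 0, -1, -0.02, 0, 0, 0, 0, 0, -1, -0.025, 0, 0, 0, 0, 0, -1, -0.025, 0, 0, 0, 0, 0, -1, -0.025, 0, 0, 0, 0, 0, -1, -0.025, 0, 0, 0, 0, 0, -1, -0.02, 0, 0, 0, 0, 0, -1, 0, 0, 0, 0, 0, 0, -1]}}

```text
clock: 20.25
eef_pos: [0.5611, 0.0104, 0.3846]
tool_rot: [-0.052, 0.708, 0.048, 0.703]
ft_force: [0.7, -0.5, 0.4]
grip_width: 0.0857
```

Request:
{"api": "arm_command", "payload": {"moves": [0, 0.02, -0.02, 0, 0, 0, -1, 0, 0.03, -0.025, 0, 0, 0, -1, 0, 0.03, -0.025, 0, 0, 0, -1, 0, -0.03, -0.025, 0, 0, 0, -1, 0, -0.03, -0.025, 0, 0, 0, -1, 0, -0.03, -0.025, 0, 0, 0, -1, 0, -0.03, -0.02, 0, 0, 0, -1, 0, 0, 0, 0, 0, 0, -1, 0, 0, 0, 0, 0, 0, -1]}}

```text
clock: 21.0
eef_pos: [0.3946, -0.0453, 0.3848]
tool_rot: [-0.06, 0.706, 0.057, 0.704]
ft_force: [0.9, 0.7, -0.4]
grip_width: 0.0855
```

```bash
python3 -c "
from h import *
arc()
a=cv2.cvtColor(bot.camera('scene'),cv2.COLOR_RGB2BGR)
b=cv2.cvtColor(bot.camera('top'),cv2.COLOR_RGB2BGR)
cv2.imwrite('pics/t11.png',a)
cv2.imwrite('pics/t11b.png',cv2.resize(np.hstack([a[160:240,280:360],b[160:240,180:260]]),None,fx=5,fy=5,interpolation=cv2.INTER_CUBIC))"
```

```text
t 21.0 z 0.38481212362779366 toolz yaw 0.1662546555914666 tilt -0.004246170134367136 -0.0031103538826850463 r tool y,z [-0.1166 -0.2013] knob-if-touch: ang rel clamp -2.5766590609059055 rad 0.20432369782739618 F tool [0.3893 0.5448 1.0368] grip 0.08552360607881868 j6 1.2918294026186494
```

View pics/t11.png

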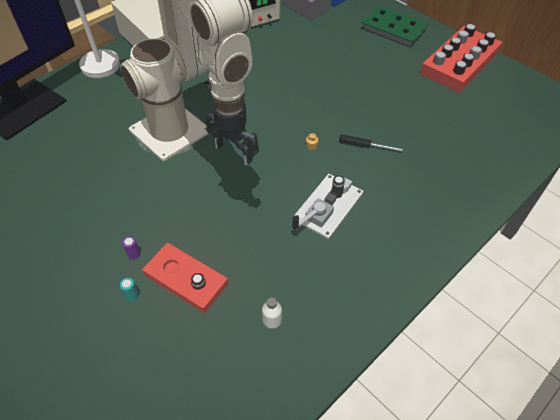

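View pics/t11b.png

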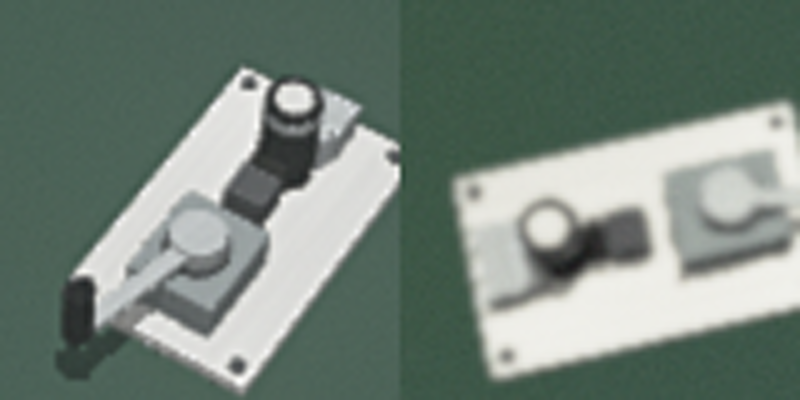

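```bash
python3 -c "
from h import *
p=(280+296/5-.5,160+100/5-.5);q=(180+149/5-.5,160+227/5-.5)
print(cl(onz('scene',*p,.074)),cl(onz('top',*q,.074)),tri(p,q),cl(tri(p,q)[0]))
k=tri((294.6,221.4),(0,0)) if 0 else cl(onz('scene',280+78/5-.5,160+312/5-.5,.069))-[0,-.045];print(k,np.arctan2(k[1],k[0]))
o=bot.get_obs();print(o['joint_vel'],o['ft_force'])
bot.job_done()"
```

```text
[0.0018 0.0449] [0.0005 0.0434] (array([0.5566, 0.1904, 0.074 ]), np.float64(0.0018459148780330702)) [0.0013 0.044 ]
[-0.021  -0.0998] -1.7783310645749413
[ 0.0261  0.0184  0.0205 -0.0058  0.0037  0.0004] [ 0.4164  0.24   -0.1635]
the job is handed in; nothing more can be done
```

The job is handed in at about 21 s of the 64 s. The tall cell stands in the clamp, and the lever appears snapped shut and holding by itself.

**What I did:**
- I took the tall cell from the tray, stood it on the bed between the pad and the V-block, and released it.
- I pushed the lever knob clockwise with one open finger. The force peaked at about 13 N, sampled between moves, then fell to nothing at about 1.6 rad.
- The knob then ran ahead of the finger to about 1.78 rad, which is the snap over dead centre.

**Last checks:**
- **Lever:** the knob was at the same place (scene 295,222) before and about 1.5 s after I backed the finger off.
- **Cell:** it looks upright, and its top triangulates to (0.001, 0.044) in the clamp frame. That is within about 1–2 mm of where I reckon the nest to be (y about 0.045). The two views differ by 1.8 mm, which is within the calibration.
- **Jaw:** it is visibly extended against the cell.
- **Surroundings:** in the last picture the bystanders and look-alikes are where they started, judged by eye. The arm hangs clear.

**Not checked:** the pad force itself could not be measured. It is inferred from the snap and from the lever staying closed.

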